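Lock the belt drive and hold its tensioner back

TASK

Get the belt drive ready for a new belt: take the thin blade with the flat grip out of the wooden rack, push it down into the slot of the lock block on the drive plate until its shoulders rest on the block, and let go of it. Then push the sprung tensioner arm back by its upright pad, away from you, well past the ratchet click and most of the way to its end stop, and finish while still holding it there with your fingers, so that your push and not the pawl keeps it back. Leave the thick blade in its rack and the ink jar, tape roll and paint tube where they are.

Things in the scene. Friction and masses are not known exactly. Their poses are not given: they have to be found in the camera images.
- thin_blade: the blade to use: flat steel, 6 mm thick (own x), 22 wide (own y), 35 long, tip narrowed over the last 5 mm; above it an upright flat wooden grip 16 mm thick (x), 34 wide (y), its underside forming the shoulders; grip top 90 mm above the tip. Origin at the tip, z up. About 80 g; either way round fits. Starts standing on its shoulders in one of the rack's two slots
- thin_shoulder (a point): point on the thin blade's axis at the level of its shoulders, 35 mm above the tip, 55 mm below the top of the grip
- thick_blade: the blade to leave alone: same size and material but 10.5 mm thick (too thick for the lock slot) and with a round wooden grip 26 mm in diameter; stands in the other slot of the rack. Origin at its tip, z up
- blade_rack: fixed wooden block 60 mm (x) by 150 mm (y) by 45 mm high with two slots in its top, 40 mm either side of the middle along its y, each 13 mm (x) by 26 mm (y) and 41 mm deep. Origin at the centre of its underside
- drive_plate: fixed plate 210 mm (x -80 to +130) by 290 mm (y -150 to +140), 10 mm thick, +x away from the robot at yaw 0. On it: two pulleys at the far side (40 mm high), the lock block (46 x 56 mm, top 55 mm above the table, at x +80, y +68), the tensioner arm and the pawl in its guide (36 mm high, x 0, y +90 to +121). Origin at table level
- lock_slot (a point): centre of the slot's mouth, at the top face of the lock block, 55 mm above the table; the slot is 9 mm wide (along x of the drive plate), 26 mm long (along y of the drive plate) and 40 mm deep, with a 2 mm chamfer. Its axes are those of the drive plate
- pivot_axis (a point): point on the vertical pivot axis of the tensioner arm, 30 mm above the table; axes as the drive plate
- push_pad (a point): centre of the near face of the upright pad at the tensioner arm's free end, 60 mm above the table; pad 34 mm wide, 10 thick, from 23 to 85 mm above the table, 115 mm from the pivot axis. The point moves with the arm; own +x is the direction to push, own y runs along the arm towards the pivot
- tension_arm (a joint): arm angle, rad: 0 at rest (pad leaning 0.35 rad towards the robot), growing as the pad is pushed to the plate's +x (anticlockwise from above), end stop at 0.75. The spring pushes back with 3 N at the pad at rest, 8 N near the end. At about 0.45 the pawl clicks in (about 2 N more on the way up the tooth, then a drop); let go past that, the arm returns to about 0.45
- ink_jar: bystander: closed ink jar with a black lid, 44 mm in diameter, 51 mm high, loose on the table; origin under its middle
- grey_tape: bystander: roll of grey tape lying flat, 97 mm across, 48 mm high, loose on the table; origin under its middle
- paint_tube: bystander: red paint tube lying flat, 36 x 136 x 24 mm, loose on the table at the far left; origin under its middle
- eyelet_press: obstacle, not part of the job: the tall green hand press, fixed to the table between rack and drive plate and behind them; about 250 mm deep (x, its lever end nearest the robot), 130 mm wide (y), 300 mm high. Carry things across in front of it. Origin under its middle, at table level
There are look-alikes about, which are no part of the job. Leave any black look-alike of the thin_blade alone.

How it is judged:
By the outcome, as a careful person would: the job done as asked, in the order asked, and still so for the second after the job is handed in, while the arm keeps its last pose, push and grip.
It also fails if it takes over 72 s, if anything falls off the work surface, if the arm or the gripper's body presses on something with over 40 N, if the wrist force passes 120 N, or if a joint passes its speed limit or range.

ROBOT

A 6-joint arm with a two-finger parallel gripper is mounted at the origin on a cart in front of the work surface, level with it; the furniture and walls round the work are solid. World frame = base frame: x ahead of the robot, y to its left, z up, the work surface at z = 0. Lengths are in m, angles in degrees, forces in N, time in s.
With the tool pointing down it reaches from about 0.25 to 0.775 m from the base axis. Payload 8.9 kg.
Tool frame: the origin (TCP) lies on the front face of the gripper's body, between the roots of the fingers; the fingertips stand 73 mm ahead of it and the grasp point (between the pads) lies 54 mm ahead of it; z points along the fingers, y is the line along which they close (so a half turn about z gives the same grasp; the last joint's range is limited). The gripper opens to 85 mm and grips with 20 to 120 N. Pads are 22 mm wide; open, the fingers measure 114 mm over their backs; the gripper's body (76 mm by 85 mm) begins 54 mm behind the grasp point. The pads swing forward as they close: fully open they stand 13 mm farther back than shut.
Start: joints at [55.617, 16.656, -8.789, 64.555, 0, 82.019], TCP at [0.233, 0.47, 0.304] pointing down, gripper open.
Joint ranges: [-144.48, 144.48], [-52.06, 99.96], [-74.48, 78.29], [-112.23, 115.85], [-86.99, 84.42], [-180, 180]. Speed limits (degrees/s): [127.2, 127.2, 159.86, 180, 180, 180].

INTERFACE

Orientations are given as [roll, pitch, yaw] about the fixed x, y, z axes, in that order (R = Rz(yaw) Ry(pitch) Rx(roll)).
In Python, from cell import read_state, get_image, sign_off, look_for gives the robot as it stands.
- The arm moves only by the tool send_rows, never from a script. Its argument "steps" is one flat list of numbers, 7 for each row, row after row: the finger opening in mm, from 0 to 85.4, then the shift along the tool's x, y, z in mm, then the turn, a rotation vector about the tool's x, y, z in rad. A call has 1 to 20 rows; each row shifts and turns the commanded pose from where the row before left it, along the tool's axes as they then stand; what a row does not reach is not made up. A row lasts 1/12 s, in which the tool goes at most 41.7 mm and 7.16 degrees, less where a joint would pass 70% of its speed; a pose out of reach is approached as far as the arm can. A call with a gripper value outside its range is refused whole. The fingers move at their own pace and stop on an object; the grip force is fixed at half the most. Time passes only in rows, so rows that do not move let the fingers close. It gives the time, the measured TCP pose, the force, the opening and the grip force at its end, in the units of the state.
- read_state(): the state, without advancing time (a new reading comes with each control period).
- get_image(name): name is "scene" or "top"; returns a dict with "pixels" (420x560x3 uint8, red, green, blue), "fx", "fy", "cx", "cy" (pixels), "rvec" (rotation vector, rad) and "tvec" (3), from world to camera coordinates, as OpenCV has them. Camera axes: x right, y down, z forward; pixel columns grow to the right and rows downward; lengths in m; the calibration is good to about 2 mm. A picture is of the moment at which its call begins. There is no depth.
- sign_off(): hands the job in; it is judged then, once.
Trained networks look in a picture, given as the dict that the camera call returned (one of the last four; its "shot" number tells which), for a name from the list of things; names that differ only in an ending like _2 or _b are one class to them, and where a whole thing is asked for, a point or a joint stands for the part that bears it (a point fixed in the world has none). Each returns a list of dicts, best first, with "confidence" (0 to 1); they miss things now and then, are a little off and sometimes report something else, mostly with a low value. They report only what shows in the picture. A call takes as long as a camera call. They do not tell look-alikes from the thing itself.
- look_for(query, picture): "xyz" ([x, y, z] in m, in world coordinates, good to about 4 mm: the middle of the surface that is visible of it).
The state is a dict: "time": time; "joint_positions": joint angles; "joint_vel": joint speeds; "tau": joint torques, N m; "position": TCP position; "tool_rot": TCP orientation; "contact_force": force on the tool from outside, world axes, zero at the start; "torque": the same for the moment, N m; "width": opening from 0.0 (shut) to 1.0 (fully open); "gripper_force": force on a finger pad.
Only numpy, scipy, OpenCV 4.12 (cv2) and the standard library are available. Lean on these libraries where they do the work, as an engineer would, in place of code of your own. Each camera call takes 0.05 s, during which the arm holds its last target. There are 200 camera calls.

## Working session

There is one attempt and no reset: what is moved stays moved. The work goes in short steps, Python scripts to look and compute and a tool call to move; the robot and the scene stay as the last step left them, time stands still between calls to the robot, and variables do not carry over. Pictures are saved under pics/ and viewed, at most 10 in all, crops included, and the job is handed in when it is done.

Besides the shell and the picture viewer there is one more tool, called after "Call:" in YAML: its name, and indented under it one key for each argument. send_rows: Moves the arm, as the interface text tells. Its arguments: {"type":"object","properties":{"steps":{"type":"array"}},"required":["steps"]}

```bash
mkdir -p pics
cat > h.py <<'E'
import numpy as np, cv2
from cell import *
def save(p,n): cv2.imwrite('pics/'+n,cv2.cvtColor(p['pixels'],cv2.COLOR_RGB2BGR))
def K(p): return np.array([[p['fx'],0,p['cx']],[0,p['fy'],p['cy']],[0,0,1.]])
def proj(p,X): return cv2.projectPoints(np.float64(X).reshape(-1,1,3),np.float64(p['rvec']),np.float64(p['tvec']),K(p),None)[0].reshape(-1,2)
def ray(p,u,z):
    R=cv2.Rodrigues(np.float64(p['rvec']))[0];c=-R.T@np.float64(p['tvec'])
    d=R.T@np.linalg.inv(K(p))@np.array([u[0],u[1],1.]);return c+d*(z-c[2])/d[2]
def tri(pa,ua,pb,ub):
    P=lambda p:K(p)@np.c_[cv2.Rodrigues(np.float64(p['rvec']))[0],np.float64(p['tvec'])]
    X=cv2.triangulatePoints(P(pa),P(pb),np.float64(ua).reshape(2,1),np.float64(ub).reshape(2,1))[:,0];return X[:3]/X[3]
E
python3 - <<'E'
from h import *
np.set_printoptions(precision=4,suppress=True)
for n in("scene","top"):
    p=get_image(n);save(p,n+'.png')
    R=cv2.Rodrigues(np.float64(p['rvec']))[0];print(n,p['fx'],'cam',-R.T@np.float64(p['tvec']))
    for q in("thin_blade","thick_blade","blade_rack","drive_plate","lock_slot","push_pad","pivot_axis","tension_arm","eyelet_press","ink_jar","grey_tape","paint_tube"):
        for d in look_for(q,p)[:3]: print(q,np.round(d['xyz'],4),round(d['confidence'],2),np.round(proj(p,d['xyz'])[0]))
print(read_state())
E
```

```text
scene 430.11856504382376 cam [-0.1262 -0.4818  0.6856]
thin_blade [0.4807 0.2027 0.0795] 0.81 [181. 185.]
thin_blade [0.3688 0.1916 0.0624] 0.71 [151. 215.]
thick_blade [0.4615 0.126  0.0811] 0.81 [198. 199.]
thick_blade [0.5861 0.2684 0.0147] 0.66 [193. 180.]
blade_rack [0.4578 0.1451 0.0348] 0.96 [193. 212.]
blade_rack [ 0.4976 -0.2792  0.0078] 0.37 [356. 283.]
drive_plate [ 0.4984 -0.2772  0.0095] 0.62 [356. 282.]
drive_plate [0.6207 0.1839 0.0346] 0.31 [224. 178.]
lock_slot [ 0.499  -0.284   0.0142] 0.83 [359. 282.]
push_pad [ 0.4651 -0.2968  0.0415] 0.76 [360. 285.]
push_pad [0.5893 0.2708 0.0095] 0.57 [193. 180.]
pivot_axis [ 0.5038 -0.2835  0.0067] 0.77 [359. 282.]
tension_arm [ 0.4656 -0.2949  0.0375] 0.77 [358. 286.]
ink_jar [0.6207 0.1819 0.0355] 0.87 [224. 178.]
grey_tape [0.4441 0.0015 0.0309] 0.68 [236. 239.]
paint_tube [0.5894 0.2676 0.0118] 0.58 [194. 180.]
top 440.0715019091793 cam [ 0.4602 -0.0467  1.0023]
thin_blade [0.3747 0.201  0.0927] 0.51 [159. 275.]
thin_blade [0.4838 0.2026 0.0964] 0.43 [159. 222.]
thick_blade [0.4718 0.1252 0.098 ] 0.54 [196. 228.]
thick_bla
[... 454 characters left out ...]
385. 220.]
ink_jar [0.6238 0.1883 0.0503] 0.8 [172. 158.]
grey_tape [0.445  0.0133 0.0506] 0.63 [252. 240.]
paint_tube [0.5942 0.267  0.0102] 0.89 [142. 174.]
paint_tube [0.483  0.2    0.0982] 0.37 [160. 222.]
{'time': 1.3, 'joint_positions': array([55.6172, 16.6537, -8.7888, 64.554 ,  0.0001, 82.0187]), 'joint_vel': array([ 0.0528, -0.0208,  0.0761, -0.064 , -0.0002,  0.0281]), 'tau': array([  0.0012, -53.7022,  33.1635,   0.0018,   0.0002,  -0.    ]), 'position': array([0.2334, 0.4703, 0.3039]), 'tool_rot': array([179.9965,   0.0004, 153.5985]), 'contact_force': array([0.1941, 1.0734, 0.1209]), 'torque': array([-0.0283, -0.0082,  0.0075]), 'gripper_force': 0.0, 'width': 1.0004516044697664}
```

View pics/scene.png

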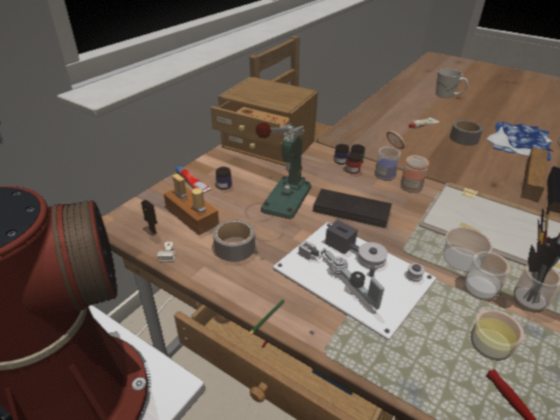

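View pics/top.png

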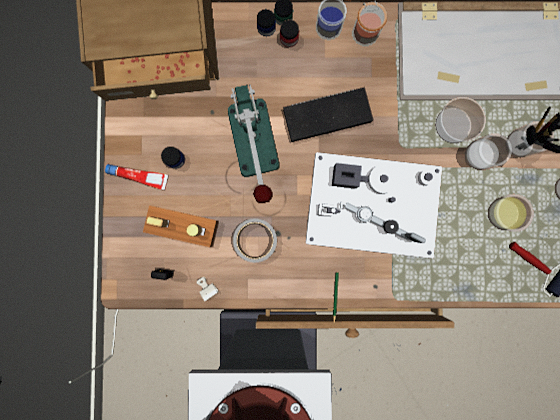

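The scene shows the rack at (190,210) with two grips: left (180,186), right (198,200). The black look-alike stands at (150,215). The top view shows the same grips at (157,222) and (193,230), the black one at (162,273), and the plate at (375,205) with the lock block at (346,176).

Candidates for the thin blade are the left rack grip, the right rack grip and the black look-alike. I'll check the choice in one close crop that also covers the plate.

Run:
```python
import cv2,numpy as np
t=cv2.imread('pics/top.png');s=cv2.imread('pics/scene.png')
f=lambda i,x,y,w,h,W,H:cv2.resize(i[y:y+h,x:x+w],(W,H),interpolation=cv2.INTER_CUBIC)
a=f(t,140,200,80,60,400,300);b=f(s,155,165,80,60,400,300)
c=f(t,300,145,150,112,400,300);d=f(s,270,210,170,127,400,300)
cv2.imwrite('pics/crop1.png',np.vstack([np.hstack([a,b]),np.hstack([c,d])]))
```

```text
(no output)
```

View pics/crop1.png

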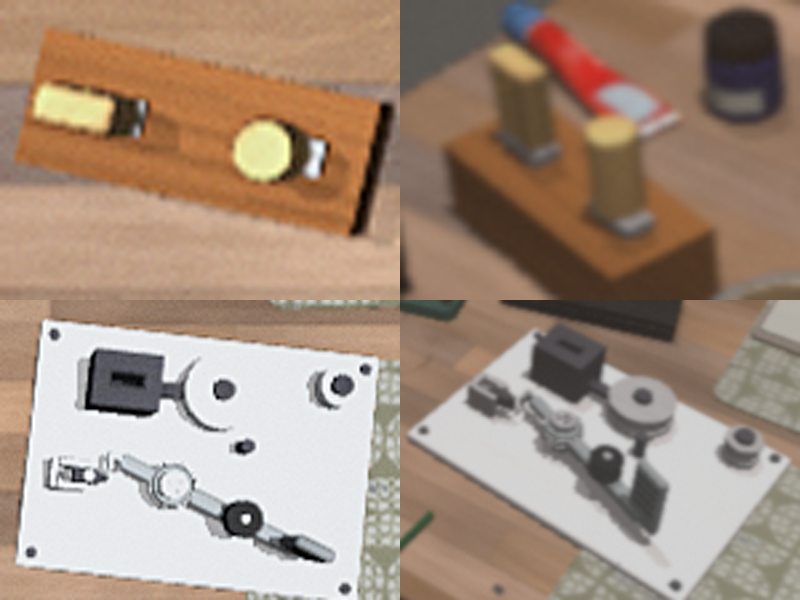

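The crop confirms it: the left grip (scene 180,186; top 157,222) is flat and is the thin blade. The right grip is round and thick, and the black one in front is the look-alike. Next I measure from both views.

Run:
```python
from h import *
np.set_printoptions(precision=4,suppress=True)
s=get_image("scene");t=get_image("top")
T=lambda x,y:(140+x/5-.4,200+y/5-.4); S=lambda x,y:(155+(x-400)/5-.4,165+y/5-.4)
T2=lambda x,y:(300+x*.375-.3,145+(y-300)*.375-.3); S2=lambda x,y:(270+(x-400)*.425-.3,210+(y-300)*.4233-.3)
tr=lambda n,a,b:print(n,tri(s,b,t,a))
tr('grip top',T(75,108),S(520,62)); tr('round top',T(263,151),S(613,130))
tr('slot',T2(128,379),S2(570,345)); tr('knob',(262,193),(263,130))
tr('padtop',T2(318,549),S2(652,470)); tr('pivot',T2(173,483),S2(563,425))
r=lambda a,z:ray(t,a,z)[:2]
ang=lambda a,b,z:np.degrees(np.arctan2(*(r(b,z)-r(a,z))[::-1]))
print('rack top edges',ang(T(45,28),T(388,103),.045),ang(T(18,160),T(360,235),.045),'corners',r(T(45,28),.045),r(T(388,103),.045),r(T(18,160),.045),r(T(360,235),.045))
print('grip',ang(T(38,90),T(115,98),.1),ang(T(35,120),T(105,133),.1))
print('plate',ang(T2(45,320),T2(378,357),.01),ang(T2(18,563),T2(345,600),.01),ang(T2(18,563),T2(45,320),.01),r(T2(45,320),.01),r(T2(378,357),.01),r(T2(18,563),.01))
print('screws',[r(T2(*a),.01) for a in((54,334),(366,370),(30,552),(345,589))])
print('block',[r(T2(*a),.055) for a in((90,349),(163,355),(88,405),(160,412))])
```

```text
grip top [0.4851 0.2105 0.0991]
round top [0.4673 0.1331 0.0995]
slot [ 0.5863 -0.1936  0.0565]
knob [ 0.5261 -0.017   0.2777]
padtop [ 0.4484 -0.334   0.0889]
pivot [ 0.5023 -0.232   0.0382]
rack top edges -102.49629063189111 -102.48734946851363 corners [0.5215 0.2395] [0.4883 0.0898] [0.4641 0.2504] [0.4311 0.1017]
grip -96.10788425259933 -100.66685246206823
plate -96.58315187624888 -96.62378834804565 -6.753465382166904 [ 0.6434 -0.1305] [ 0.6106 -0.414 ] [ 0.4367 -0.106 ]
screws [array([ 0.6313, -0.1381]), array([ 0.5995, -0.4035]), array([ 0.4459, -0.1162]), array([ 0.414 , -0.3811])]
block [array([ 0.6111, -0.1631]), array([ 0.606 , -0.2224]), array([ 0.5653, -0.161 ]), array([ 0.5594, -0.2193])]
```

Call:
send_rows:
  steps: [85,0,0,0,0,0,0.11,85,0,0,0,0,0,0.11,85,0,0,0,0,0,0.11,85,0,0,0,0,0,0.11,85,0,0,0,0,0,0.11,85,0,0,0,0,0,0.11,85,0,0,0,0,0,0.11,85,0,0,0,0,0,0.11,85,0,0,0,0,0,0.11,85,0,0,0,0,0,0.11,85,0,0,0,0,0,0.11,85,0,0,0,0,0,0.118,85,0,0,0,0,0,0]

```text
time: 2.48
position: [0.2334, 0.4702, 0.3039]
tool_rot: [-180.0, -0.0, 77.2]
contact_force: [-0.4, -0.1, 0.3]
width: 0.995
gripper_force: 0.0
```

Call:
send_rows:
  steps: [85,-10,15,0,0,0,0,85,-16,24,0,0,0,0,85,-17,26,0,0,0,0,85,-17,26,0,0,0,0,85,-17,26,0,0,0,0,85,-17,26,0,0,0,0,85,-17,26,0,0,0,0,85,-17,26,0,0,0,0,85,-17,26,0,0,0,0,85,-17,26,0,0,0,0,85,-17,25,20,0,0,0,85,-14,20,30,0,0,0,85,-8,11,30,0,0,0,85,0,0,20,0,0,0,85,0,0,0,0,0,0,85,0,0,0,0,0,0,85,0,0,0,0,0,0]

```text
time: 3.9
position: [0.4862, 0.209, 0.2052]
tool_rot: [179.9, -0.0, 77.6]
contact_force: [-0.0, 0.5, 0.1]
width: 0.993
gripper_force: 0.0
```

Call:
send_rows:
  steps: [85,0,0,15,0,0,0,85,0,0,15,0,0,0,85,0,0,15,0,0,0,85,0,0,15,0,0,0,85,0,0,13,0,0,0,85,0,0,0,0,0,0,85,0,0,0,0,0,0]

```text
time: 4.48
position: [0.4861, 0.2091, 0.1321]
tool_rot: [179.9, -0.0, 77.6]
contact_force: [0.6, 0.2, -0.1]
width: 0.997
gripper_force: 0.0
```

Call:
send_rows:
  steps: [10,0,0,0,0,0,0,10,0,0,0,0,0,0,10,0,0,0,0,0,0,10,0,0,0,0,0,0,10,0,0,0,0,0,0,10,0,0,0,0,0,0,10,0,0,0,0,0,0,10,0,0,0,0,0,0,10,0,0,0,0,0,0,10,0,0,0,0,0,0]

```text
time: 5.32
position: [0.4859, 0.2085, 0.1312]
tool_rot: [180.0, -0.0, 77.5]
contact_force: [-0.8, -0.2, 6.0]
width: 0.177
gripper_force: 59.2
```

Run:
```python
from h import *
s=get_image("scene");t=get_image("top")
f=lambda i,x,y,w,h:cv2.resize(cv2.cvtColor(i['pixels'],cv2.COLOR_RGB2BGR)[y:y+h,x:x+w],(400,300),interpolation=cv2.INTER_CUBIC)
cv2.imwrite('pics/g.png',np.hstack([f(s,130,130,160,120),f(t,110,170,160,120)]))
```

```text
(no output)
```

View pics/g.png

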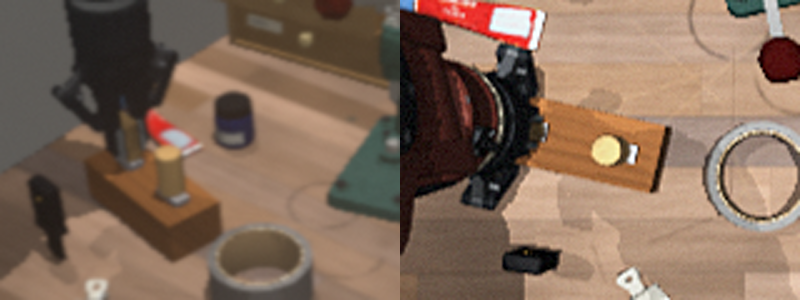

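Picture: the fingers hold the flat grip (left crop 128,140) and the thick blade stands untouched (170,170). I lift straight up.

Call:
send_rows:
  steps: [10,0,0,-6,0,0,0,10,0,0,-12,0,0,0,10,0,0,-14,0,0,0,10,0,0,-14,0,0,0,10,0,0,-14,0,0,0,10,0,0,-14,0,0,0,10,0,0,-14,0,0,0,10,0,0,-12,0,0,0,10,0,0,0,0,0,0,10,0,0,0,0,0,0]

```text
time: 6.25
position: [0.486, 0.2085, 0.2312]
tool_rot: [180.0, -0.0, 77.5]
contact_force: [-0.2, -0.5, -0.1]
width: 0.178
gripper_force: 58.5
```

```bash
cat >> h.py <<'E'
def go(tgt,yaw=None):
    from scipy.spatial.transform import Rotation as Q
    st=read_state();R=Q.from_euler('xyz',st['tool_rot'],degrees=True)
    d=R.inv().apply(np.array(tgt)-st['position'])*1e3
    out=dict(pos=np.round(st['position'],4),rot=np.round(st['tool_rot'],2),shift=np.round(d,1))
    if yaw is not None: out['turn']=np.round((R.inv()*Q.from_euler('xyz',[180,0,yaw],degrees=True)).as_rotvec(),4)
    print(out)
E
python3 - <<'E'
from h import *
s=get_image("scene");save(s,'lift.png')
cv2.imwrite('pics/lift.png',cv2.resize(cv2.imread('pics/lift.png')[100:260,110:310],(800,640))[:600])
go([.36,.1,.231],83.35);go([.36,-.13,.231],83.35)
E
```

```text
{'pos': array([0.4856, 0.2084, 0.2305]), 'rot': array([-1.7998e+02,  1.0000e-02,  7.7510e+01]), 'shift': array([-133. ,  -99.2,   -0.5]), 'turn': array([-0.0004,  0.0002, -0.1019])}
{'pos': array([0.4856, 0.2084, 0.2305]), 'rot': array([-1.7998e+02,  1.0000e-02,  7.7510e+01]), 'shift': array([-357.6,  -49.4,   -0.5]), 'turn': array([-0.0004,  0.0002, -0.1019])}
```

View pics/lift.png

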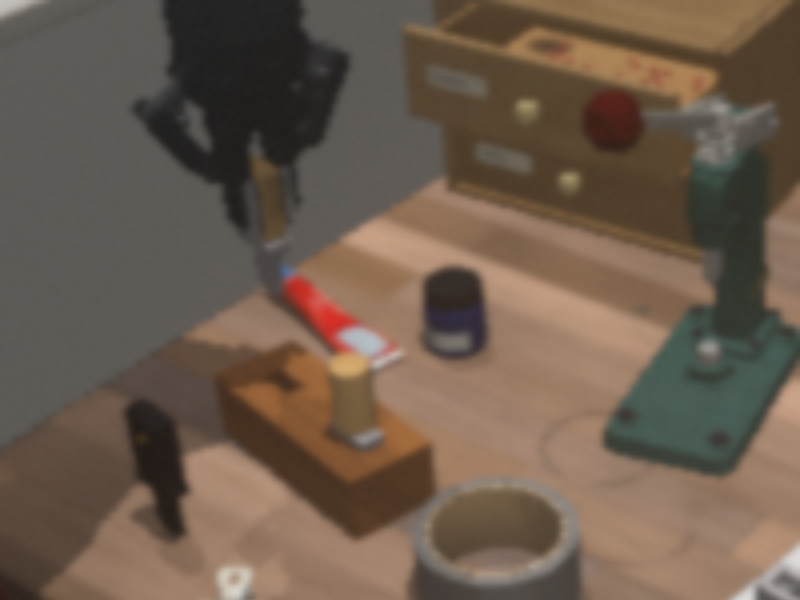

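Picture: the blade is lifted clear, its tip at about (272,290) in the crop, and the thick blade is still in the rack. I carry it round in front of the press.

Call:
send_rows:
  steps: [10,0,0,0,0,0,-0.051,10,0,0,0,0,0,-0.051,10,-8,-8,0,0,0,0,10,-17,-16,0,0,0,0,10,-18,-16,0,0,0,0,10,-18,-16,0,0,0,0,10,-18,-16,0,0,0,0,10,-18,-16,0,0,0,0,10,-16,-16,0,0,0,0,10,-9,-8,0,0,0,0]

```text
time: 7.13
position: [0.3577, 0.0992, 0.2299]
tool_rot: [-179.8, 0.0, 83.3]
contact_force: [0.8, -0.0, -0.7]
width: 0.175
gripper_force: 58.5
```

Call:
send_rows:
  steps: [10,-10,1,0,0,0,0,10,-22,3,0,0,0,0,10,-23,3,0,0,0,0,10,-23,3,0,0,0,0,10,-23,3,0,0,0,0,10,-23,3,0,0,0,0,10,-23,3,0,0,0,0,10,-23,3,0,0,0,0,10,-23,3,0,0,0,0,10,-23,2,0,0,0,0,10,-12,0,0,0,0,0,10,0,0,0,0,0,0,10,0,0,0,0,0,0]

```text
time: 8.22
position: [0.3607, -0.1295, 0.2304]
tool_rot: [-180.0, -0.0, 83.3]
contact_force: [-0.2, -0.1, -0.7]
width: 0.182
gripper_force: 58.6
```

Run:
```python
from h import *
go([.5862,-.1938,.231],83.35)
s=get_image("scene");t=get_image("top");save(s,'w_s.png');save(t,'w_t.png')
for p in(s,t):
  for d in look_for("thin_blade",p)[:3]: print(np.round(d['xyz'],4),round(d['confidence'],2),np.round(proj(p,d['xyz'])[0]))
```

```text
{'pos': array([ 0.3607, -0.1295,  0.2304]), 'rot': array([-1.7996e+02, -4.0000e-02,  8.3260e+01]), 'shift': array([-37.3, 231.4,  -0.8]), 'turn': array([-0.0008, -0.0007, -0.0016])}
[ 0.356  -0.1382  0.1525] 0.86 [264. 244.]
[0.3699 0.1879 0.0635] 0.57 [152. 215.]
[0.4619 0.1571 0.0386] 0.17 [191. 209.]
[0.3746 0.2028 0.0904] 0.69 [159. 275.]
```

Call:
send_rows:
  steps: [10,-2,12,0,0,0,0,10,-4,22,0,0,0,0,10,-4,24,0,0,0,0,10,-4,24,0,0,0,0,10,-4,24,0,0,0,0,10,-4,24,0,0,0,0,10,-4,24,0,0,0,0,10,-4,24,0,0,0,0,10,-4,24,0,0,0,0,10,-3,18,5,0,0,0,10,-2,11,15,0,0,0,10,0,0,15,0,0,0,10,0,0,0,0,0,0,10,0,0,0,0,0,0,10,0,0,0,0,0,0]

```text
time: 9.67
position: [0.5858, -0.1943, 0.1966]
tool_rot: [180.0, 0.0, 83.4]
contact_force: [-0.2, 0.1, 0.0]
width: 0.178
gripper_force: 58.7
```

Run:
```python
from h import *
from scipy.spatial.transform import Rotation as Q
go([.5862,-.1952,.191],83.35)
s=get_image("scene");t=get_image("top")
f=lambda i,x,y,w,h:cv2.resize(cv2.cvtColor(i['pixels'],cv2.COLOR_RGB2BGR)[y:y+h,x:x+w],(w*8,h*8),interpolation=cv2.INTER_CUBIC)
a=f(s,305,180,90,70)
yaw=-6.65;c=Q.from_euler('z',yaw,degrees=True)
def poly(X,col):
    u=(proj(s,X)-[305,180]+.5)*8
    cv2.polylines(a,[np.int32(u)],True,col,1)
rect=lambda hx,hy,z,o:[np.array(o)+c.apply([x,y,z]) for x,y in((-hx,-hy),(hx,-hy),(hx,hy),(-hx,hy))]
poly(rect(.0045,.013,.055,[.5862,-.1938,0]),(0,0,255))
poly(rect(.023,.028,.055,[.5862,-.1938,0]),(0,255,255))
st=read_state();P=st['position'];z=P[2]-.1212
tip=[P[0],P[1]+.0015,0]
poly(rect(.003,.011,z,tip),(0,255,0));poly(rect(.003,.011,z+.035,tip),(0,255,0));poly(rect(.008,.017,z+.035,tip),(255,0,255))
cv2.imwrite('pics/ins.png',a)
```

```text
{'pos': array([ 0.5858, -0.1943,  0.1966]), 'rot': array([179.99,   0.  ,  83.39]), 'shift': array([-0.9,  0.5,  5.6]), 'turn': array([0.0002, 0.0001, 0.0007])}
```

View pics/ins.png

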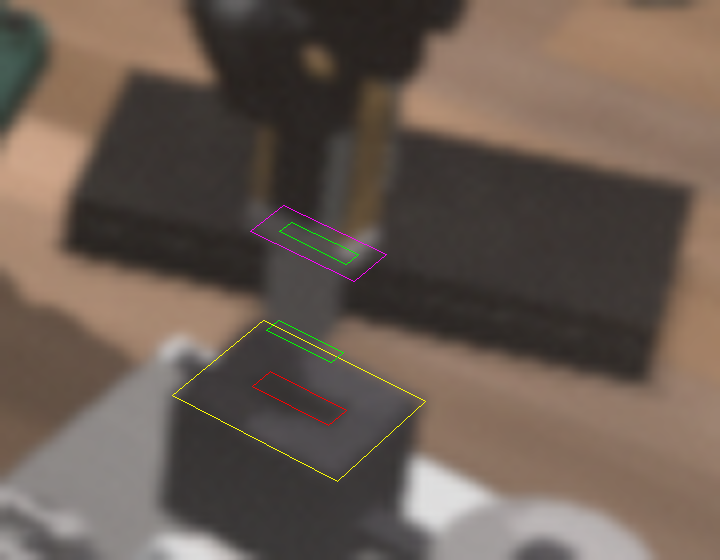

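Picture: the predicted blade outlines (green and magenta) sit on the real blade, at about (300,240) for the shoulders and (305,340) for the tip. The predicted slot (red, 300,398) sits on the dark slot in the block top. I lower it in stages and watch the force.

Call:
send_rows:
  steps: [10,-0.5,0.4,3,0,0,0,10,0,0,5,0,0,0,10,0,0,5,0,0,0,10,0,0,5,0,0,0,10,0,0,3,0,0,0,10,0,0,3,0,0,0,10,0,0,2,0,0,0,10,0,0,0,0,0,0]

```text
time: 10.43
position: [0.5859, -0.1953, 0.1693]
tool_rot: [-180.0, -0.0, 83.4]
contact_force: [-0.3, 0.0, -0.3]
width: 0.18
gripper_force: 58.7
```

Call:
send_rows:
  steps: [10,0,0,4,0,0,0,10,0,0,4,0,0,0,10,0,0,4,0,0,0,10,0,0,4,0,0,0,10,0,0,4,0,0,0,10,0,0,3,0,0,0,10,0,0,2,0,0,0,10,0,0,2,0,0,0,10,0,0,0,0,0,0]

```text
time: 11.18
position: [0.586, -0.1953, 0.1425]
tool_rot: [-180.0, -0.0, 83.4]
contact_force: [0.1, 0.1, -0.8]
width: 0.181
gripper_force: 58.7
```

Call:
send_rows:
  steps: [10,0,0,1,0,0,0,10,0,0,0.7,0,0,0,10,0,0,0,0,0,0]

```text
time: 11.43
position: [0.5862, -0.1954, 0.1413]
tool_rot: [180.0, 0.0, 83.4]
contact_force: [-0.5, -0.0, -0.8]
width: 0.179
gripper_force: 58.8
```

Call:
send_rows:
  steps: [10,0,0,0.8,0,0,0,10,0,0,0,0,0,0]

```text
time: 11.6
position: [0.5863, -0.1954, 0.1412]
tool_rot: [180.0, 0.0, 83.4]
contact_force: [-2.5, 0.7, 6.7]
width: 0.179
gripper_force: 59.6
```

Call:
send_rows:
  steps: [10,0,0,0.7,0,0,0,10,0,0,0,0,0,0]

```text
time: 11.77
position: [0.5862, -0.1954, 0.1412]
tool_rot: [179.9, 0.0, 83.4]
contact_force: [-4.9, 1.6, 12.6]
width: 0.184
gripper_force: 60.6
```

Seated: the push-down force rose at exactly the expected height. Release and rise.

Call:
send_rows:
  steps: [40,0,0,-0.8,0,0,0,40,0,0,-0.5,0,0,0,40,0,0,0,0,0,0,40,0,0,0,0,0,0,40,0,0,0,0,0,0,40,0,0,0,0,0,0,40,0,0,-5,0,0,0,40,0,0,-10,0,0,0,40,0,0,-15,0,0,0,40,0,0,-20,0,0,0,40,0,0,-20,0,0,0,40,0,0,-20,0,0,0,40,0,0,-10,0,0,0,40,0,0,0,0,0,0]

```text
time: 12.93
position: [0.5873, -0.1959, 0.2441]
tool_rot: [179.7, 0.1, 83.4]
contact_force: [0.1, -0.9, -0.5]
width: 0.47
gripper_force: 0.0
```

Run:
```python
from h import *
np.set_printoptions(precision=4,suppress=True)
s=get_image("scene");t=get_image("top");print(read_state()['position'],read_state()['width'])
a=cv2.resize(cv2.cvtColor(s['pixels'],cv2.COLOR_RGB2BGR)[180:320,275:445],(170*4,140*4),interpolation=cv2.INTER_CUBIC)
o=np.array([.4989,-.2525,0]);y=np.radians(-6.65);X=np.array([np.cos(y),np.sin(y),0]);Y=np.array([-np.sin(y),np.cos(y),0])
print('slot check',o+.08*X+.068*Y)
# pivot unknown in plate: from pad at rest
piv=np.array([.5023,-.232,0])
for th in(0,.45,.68):
    A=np.radians(-6.65)-.35+th; ax=np.array([np.cos(A),np.sin(A),0]);ay=np.array([-np.sin(A),np.cos(A),0])
    p=piv-.115*ay;print(th,p)
    if th==0:
        q=[p+ay*k+[0,0,z] for k,z in((-.017,.085),(.017,.085),(.017,.023),(-.017,.023))]
        cv2.polylines(a,[np.int32((proj(s,q)-[275,180]+.5)*4)],True,(0,0,255),1)
        u=(proj(s,[piv+[0,0,.03]])[0]-[275,180]+.5)*4;cv2.circle(a,tuple(np.int32(u)),3,(0,255,0),1)
cv2.imwrite('pics/pad.png',a)
```

```text
[ 0.5861 -0.1953  0.2409] 0.47042927721176236
slot check [ 0.5862 -0.1942  0.    ]
0 [ 0.4506 -0.3347  0.    ]
0.45 [ 0.5005 -0.347   0.    ]
0.68 [ 0.5267 -0.3444  0.    ]
```

View pics/pad.png

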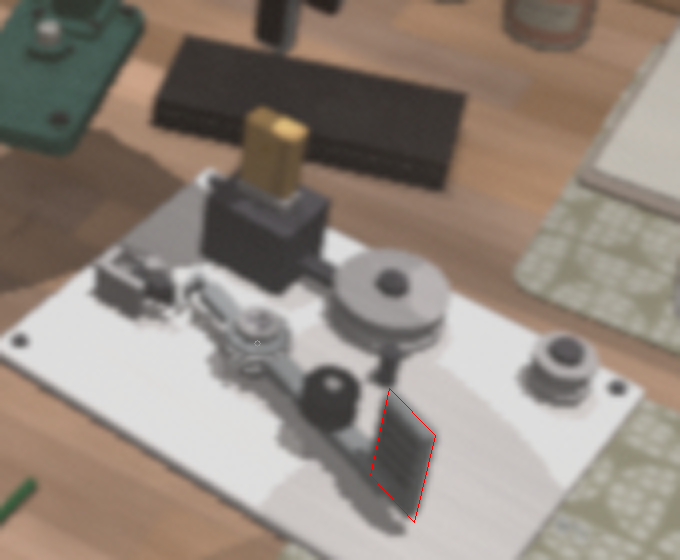

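Picture: the blade stands in the lock block with its shoulders on the top face (265,195). The predicted pad outline (red, 405,455) and the pivot (257,343) match, with the arm at rest. Next I close the fingers, turn, and go behind the pad.

Call:
send_rows:
  steps: [40,0,0,0,0,0,-0.1,40,0,0,0,0,0,-0.112,40,0,0,0,0,0,-0.112,30,0,0,0,0,0,-0.112,20,0,0,0,0,0,-0.112,10,0,0,0,0,0,-0.112,0,0,0,0,0,0,-0.112,0,0,0,0,0,0,-0.112,0,0,0,0,0,0,-0.112,0,0,0,0,0,0,-0.112,0,0,0,0,0,0,-0.112,0,0,0,0,0,0,0]

```text
time: 14.03
position: [0.5855, -0.1951, 0.2394]
tool_rot: [-180.0, -0.2, 153.5]
contact_force: [-0.7, 0.3, -0.1]
width: -0.0
gripper_force: 0.0
```

Call:
send_rows:
  steps: [0,5,-10,0,0,0,0,0,11,-19,0,0,0,0,0,11,-19,0,0,0,0,0,11,-19,0,0,0,0,0,11,-19,0,0,0,0,0,11,-19,0,0,0,0,0,11,-19,0,0,0,0,0,11,-19,0,0,0,0,0,11,-19,0,0,0,0,0,8,-15,0,0,0,0,0,4,-8,0,0,0,0,0,0,0,0,0,0,0,0,0,0,0,0,0,0]

```text
time: 15.12
position: [0.4089, -0.3134, 0.2409]
tool_rot: [180.0, -0.0, 153.1]
contact_force: [0.4, 0.4, -1.1]
width: -0.002
gripper_force: 0.0
```

Run:
```python
from h import *
go([.4095,-.314,.121],153.3)
```

```text
{'pos': array([ 0.4089, -0.3134,  0.2409]), 'rot': array([179.98,  -0.  , 153.1 ]), 'shift': array([ -0.8,  -0.3, 119.9]), 'turn': array([ 0.0003, -0.0001, -0.0035])}
```

Down, then advance most of the gap.

Call:
send_rows:
  steps: [0,0,0,10,0,0,0,0,0,0,16,0,0,0,0,0,0,16,0,0,0,0,0,0,16,0,0,0,0,0,0,16,0,0,0,0,0,0,16,0,0,0,0,0,0,16,0,0,0,0,0,0,10,0,0,0,0,0,0,4,0,0,0,0,-8,0,0,0,0,0,0,-8,0,0,0,0,0,0,-6,0,0,0,0,0,0,-4,0,0,0,0,0,0,0,0,0,0,0,0]

```text
time: 16.28
position: [0.4337, -0.3259, 0.1217]
tool_rot: [-180.0, 0.1, 153.3]
contact_force: [-0.1, 0.1, -0.5]
width: -0.0
gripper_force: 0.0
```

Call:
send_rows:
  steps: [0,-2,0,0,0,0,0,0,-2,0,0,0,0,0,0,0,0,0,0,0,0]

```text
time: 16.53
position: [0.4361, -0.327, 0.1212]
tool_rot: [-180.0, 0.0, 153.2]
contact_force: [-0.7, 0.3, 0.8]
width: 0.002
gripper_force: 0.0
```

Call:
send_rows:
  steps: [0,-2,0,0,0,0,0,0,-2,0,0,0,0,0,0,0,0,0,0,0,0]

```text
time: 16.78
position: [0.4393, -0.3286, 0.121]
tool_rot: [-180.0, -0.0, 153.2]
contact_force: [-2.6, 0.7, 1.8]
width: 0.001
gripper_force: 1.5
```

Contact has begun at the expected place. I push along the arc about the pivot.

Call:
send_rows:
  steps: [0,-2.3,-0.2,0,0,0,-0.02,0,-3.5,-0.3,0,0,0,-0.03,0,-3.5,-0.3,0,0,0,-0.03,0,-3.5,-0.3,0,0,0,-0.03,0,-3.5,-0.3,0,0,0,-0.03,0,-3.5,-0.3,0,0,0,-0.03,0,-3.5,-0.3,0,0,0,-0.03,0,-3.5,-0.3,0,0,0,-0.03,0,-3.5,-0.3,0,0,0,-0.03,0,-3.5,-0.3,0,0,0,-0.03,0,0,0,0,0,0,0,0,0,0,0,0,0,0]

```text
time: 17.78
position: [0.4698, -0.3426, 0.1209]
tool_rot: [-180.0, -0.1, 169.9]
contact_force: [-4.8, -0.2, 2.2]
width: 0.001
gripper_force: 2.4
```

```bash
cat >> h.py <<'E'
def theta(d=.0125):
    st=read_state();v=st['position'][:2]-np.array([.5023,-.232]);r=np.hypot(*v)
    # TCP in arm frame: (-d, y) from pivot
    B=np.arctan2(v[1],v[0]); b=np.arctan2(-np.sqrt(r*r-d*d),-d)
    th=(B-b-np.radians(-6.65)+.35+np.pi)%(2*np.pi)-np.pi
    print('theta',round(th,3),'r',round(r,4),'yaw-pred',round(np.degrees(th-.35)-6.65+180,1),st['tool_rot'],st['contact_force'])
E
python3 - <<'E'
from h import *
theta()
E
```

```text
theta 0.289 r 0.1152 yaw-pred 169.9 [-1.79985419e+02 -7.81613880e-02  1.69922998e+02] [-4.81259586 -0.17620473  2.23819592]
```

Call:
send_rows:
  steps: [0,-3.5,-0.3,0,0,0,-0.03,0,-3.5,-0.3,0,0,0,-0.03,0,-3.5,-0.3,0,0,0,-0.03,0,-3.5,-0.3,0,0,0,-0.03,0,-3.5,-0.3,0,0,0,-0.03,0,-3.5,-0.3,0,0,0,-0.03,0,-3.5,-0.3,0,0,0,-0.03,0,-3.5,-0.3,0,0,0,-0.03,0,-3.5,-0.3,0,0,0,-0.03,0,-3.5,-0.3,0,0,0,-0.03,0,-3.5,-0.3,0,0,0,-0.03,0,0,0,0,0,0,0,0,0,0,0,0,0,0]

```text
time: 18.87
position: [0.5075, -0.3471, 0.1209]
tool_rot: [-180.0, -0.2, -171.2]
contact_force: [-9.0, -1.9, 4.0]
width: -0.001
gripper_force: 4.3
```

Run:
```python
from h import *
theta()
```

```text
theta 0.62 r 0.1152 yaw-pred 188.8 [-1.79989079e+02 -1.52846616e-01 -1.71184763e+02] [-9.00592226 -1.91784637  4.01210436]
```

Call:
send_rows:
  steps: [0,-2.6,-0.2,0,0,0,-0.022,0,-2.6,-0.2,0,0,0,-0.022,0,0,0,0,0,0,0,0,0,0,0,0,0,0]

```text
time: 19.2
position: [0.5126, -0.3467, 0.1209]
tool_rot: [-180.0, -0.2, -168.7]
contact_force: [-9.0, -3.0, 3.7]
width: -0.0
gripper_force: 4.5
```

Run:
```python
from h import *
theta()
s=get_image("scene");t=get_image("top")
f=lambda i,x,y,w,h:cv2.resize(cv2.cvtColor(i['pixels'],cv2.COLOR_RGB2BGR)[y:y+h,x:x+w],(400,600),interpolation=cv2.INTER_CUBIC)
cv2.imwrite('pics/end.png',np.hstack([f(s,300,160,120,180),f(t,310,140,120,180)]))
```

```text
theta 0.664 r 0.1152 yaw-pred 191.4 [-1.79989579e+02 -1.64705534e-01 -1.68675699e+02] [-8.99650928 -3.02721307  3.67520397]
```

View pics/end.png

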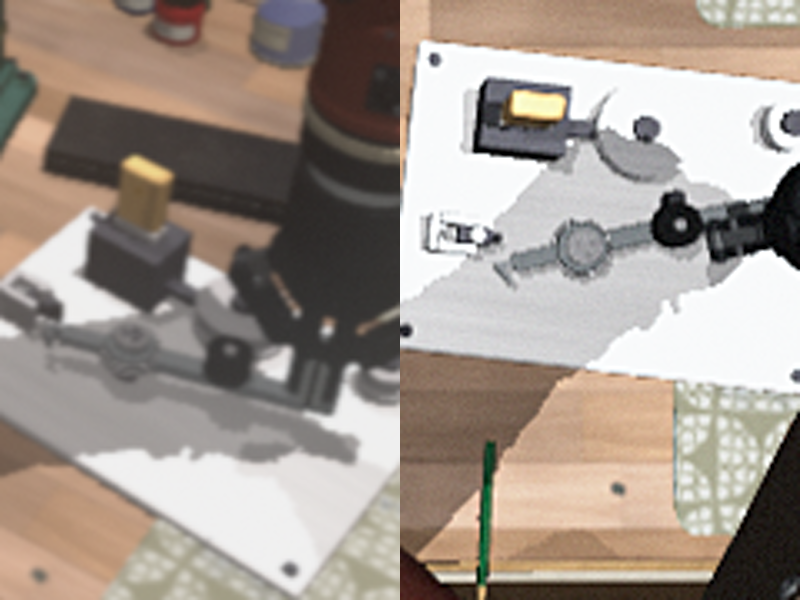

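Picture: the blade is seated in the lock block (left crop 145,190). The arm has swung well past the pawl, with the fingers pressed on the pad (315,370). The arm measures about 0.66 to 0.70 rad. The force is smooth at about 9 N, so it has not hit the end stop. Handing in.

```bash
python3 -c "
from cell import *
print(sign_off())"
```

```text
the job is handed in; nothing more can be done
None
```

The thin blade is seated in the lock slot and released, and the fingers are holding the tensioner arm back at about 0.66 to 0.70 rad, past the 0.45 click and short of the 0.75 stop; job handed in at about 19 s.

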